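Swap the soldering support out of a blocked drawer

TASK

The flux pot and the blue-lidded jar stand in front of the half-open drawer: set them both aside, pull the drawer wide open, put the fire brick from the grey tile away in it and lay the charcoal block from the drawer centred and square on the grey tile in the brick's stead. Then shut the drawer fully and stand the pot and the jar back on their old spots, each where it stood before (to about a centimetre). Never tip the pot or the jar over, and leave everything flat, upright and let go.

Things in the scene. Friction and masses are not known exactly. Their poses are not given: they have to be found in the camera images.
- flux_pot: White round flux pot with a dark green lid, 53 mm across, 48 mm high, closed (lid fixed), 0.11 kg. Origin: centre of its underside, z up. It stands on the bench in front of the drawer, 55 mm to the left or the right of the drawer's middle (about 110 mm from the jar). Grip it from above across its sides.
- blue_jar: Round clear jar with grey-black grit and a blue lid, 87 mm high; the lid is 64 mm across from height 67 to 87 mm, the glass below 60 mm; lid fixed, 0.22 kg. Origin: centre of its underside, z up. It stands beside the flux pot in front of the drawer. Grip it from above across the lid.
- fire_brick: Small buff soft fire brick, 35 mm (its x) by 51 mm (its y) by 25 mm high, 0.09 kg; starts lying about the middle of the grey tile. Origin: centre of its underside. Grip it across its 35 mm width.
- charcoal_block: Brown-black charcoal soldering block, 60 mm (its x) by 80 mm (its y) by 22 mm high, 0.06 kg. Origin: centre of its underside. It starts in the right (-y) half of the drawer, its length along the travel, its rear under the unit's top until the drawer is out 105 mm or more. Grip it across the 60 mm; there are about 27 mm to the drawer's side wall; the left half of the drawer is empty.
- tile: Grey scorched soldering tile, 168 mm (its x) by 92 mm (its y), 20 mm thick, fixed on the bench, left of the drawer unit. Origin: centre of its underside, so its top is at z = 20 mm. The bench in front of it, towards the robot (x 0.42 to 0.50, y -0.02 to 0.15), is bare and is room enough for the pot and the jar side by side along y.
- drawer_unit: Low plywood unit with one drawer, fixed on the bench at the right: 175 mm deep (x), 242 mm wide (y), 76 mm high. Origin: centre of its underside; its -x axis points out of the front, the way the drawer opens, towards the robot. A stone dish (37 mm high) and a small tin stand fixed on its top.
- drawer (a joint): Opening of the drawer in m: 0 shut, 0.14 fully open; it starts 0.060 to 0.070 open. It slides with about 1.5 N of friction and stays where it is left.
- drawer_front (a point): Middle of the top edge of the drawer's front board, 64 mm above the bench, moves with the drawer; x points into the unit. Board: 12 mm thick (point in mid-thickness), 236 wide, 56 high. Two knobs stick out 18 mm, 88 mm either side of the middle, 28 mm below the edge. Pinch the free edge from above, one finger inside, e.g. 50 mm left (+y) of the middle; push the outer face to shut.
- drawer_floor (a point): Centre of the drawer's inner floor, 16 mm above the bench; moves with the drawer. The inside is 150 mm along x by 210 mm along y, its side and back walls reach 40 mm above this floor. Things on it go under the unit's top, which leaves 50 mm of height, when the drawer shuts.
There are look-alikes about, which are no part of the job. Leave any pink look-alike of the charcoal_block alone.

How it is judged:
On the way, in this order (a step that is already met when the one before it is completed fails the run):
1. the flux pot and the blue-lidded jar are both set aside, let go and at rest (distance of each of flux_pot, blue_jar from where it was at the start of the episode above 0.06 m and contact force between the fingers and flux_pot below 0.5 N and contact force between the fingers and blue_jar below 0.5 N and linear speed of each of flux_pot, blue_jar below 0.03 m/s), for 0.2 s.
2. the drawer is pulled wide open (beyond 95 mm) (value of joint drawer above 0.095 m), for 0.2 s.
At the end, for the whole second after the job is handed in: Brick flat inside the drawer, drawer shut to within 8 mm; charcoal block flat on the tile, centred within 15 mm and square to 0.2 rad; flux pot and jar upright, each within 15 mm of where it stood at the start; all at rest (x of fire_brick in the frame of drawer_floor between -0.068 and 0.068 m and y of fire_brick in the frame of drawer_floor between -0.098 and 0.098 m and z of fire_brick in the frame of drawer_floor between -0.004 and 0.008 m and value of joint drawer below 0.008 m and horizontal distance between charcoal_block and tile below 0.015 m and z of charcoal_block in the frame of tile between 0.015 and 0.026 m and (angle between the x axis of charcoal_block and the x axis of tile, either way round below 0.2 rad or angle between the x axis of charcoal_block and the y axis of tile, either way round below 0.2 rad) and distance of each of flux_pot, blue_jar from where it was at the start of the episode below 0.015 m and angle between each of fire_brick, charcoal_block, flux_pot, blue_jar's own z axis and vertical below 0.1 rad and linear speed of each of fire_brick, charcoal_block, flux_pot, blue_jar below 0.02 m/s); the robot touches nothing.
It fails at once if the flux pot or the jar is tipped over (angle between any of flux_pot, blue_jar's own z axis and vertical above 0.6 rad).
It also fails if it takes over 147 s, if anything falls off the work surface, if the arm or the gripper's body presses on something with over 40 N, if the wrist force passes 120 N, or if a joint passes its speed limit or range.

ROBOT

A 6-joint arm with a two-finger parallel gripper is mounted at the origin on a cart in front of the work surface, level with it; the furniture and walls round the work are solid. World frame = base frame: x ahead of the robot, y to its left, z up, the work surface at z = 0. Lengths are in m, angles in rad, forces in N, time in s.
With the tool pointing down it reaches from about 0.4 to 0.925 m from the base axis. Payload 3.4 kg.
Tool frame: the origin (TCP) lies midway between the tips of the shut fingers; the grasp point (between the pads) lies 19 mm behind it; z points along the fingers, y is the line along which they close (so a half turn about z gives the same grasp; the last joint's range is limited). The gripper opens to 85 mm and grips with 20 to 120 N. Pads are 22 mm wide; open, the fingers measure 114 mm over their backs; the gripper's body (76 mm by 85 mm) begins 54 mm behind the grasp point. The pads swing forward as they close: fully open they stand 13 mm farther back than shut.
Start: joints at [1.113, 0.307, 1.506, -0, 1.328, -0.073], TCP at [0.216, 0.533, 0.231] pointing down, gripper open.
Joint ranges: [-3.12, 3.12], [-1.05, 2.28], [0.14, 2.33], [-1.42, 4.57], [0.1, 2.73], [-2.68, 2.68]. Speed limits (rad/s): [2.57, 2.57, 3.14, 3.14, 3.14, 3.14].

INTERFACE

Orientations are given as a 3x3 rotation matrix whose columns are the frame's x, y, z axes.
In Python, from plant import env gives the robot as it stands.
- The arm moves only by the tool arm_command, never from a script. Its argument "rows" is a list that holds one entry, the list of rows, each a list of 5 numbers: the finger opening in mm, from 0 to 85.4, then the shift along the tool's x, y, z in units of 60 mm (1.0 is 60 mm), then the turn about the tool's z in units of 10 degrees (1.0 is 10 degrees). In form: [[[hand, x, y, z, yaw], ...]]. A call has 1 to 10 rows; each row is the pose to reach, as a shift and turn from the pose commanded when the call began, along the tool's axes at that moment; what a row does not reach only later rows make up. A row lasts 1/8 s, in which the tool goes at most 62.5 mm and 10.7 degrees, less where a joint would pass 70% of its speed; a pose out of reach is approached as far as the arm can. A call with a gripper value outside its range is refused whole. The fingers move at their own pace and stop on an object; "grip_force" is the grip in N (left out, the last holds). Time passes only in rows, so rows that repeat a pose let the fingers close. It gives the time, the measured TCP pose, the force, the opening and the grip force at its end, in the units of the state.
- env.state(): the state, without advancing time (a new reading comes with each control period).
- env.camera(name): name is "scene" or "top" or "wrist"; returns a dict with "color" (400x640x3 uint8, red, green, blue), "camera_matrix" (3x3 intrinsics, pixels), "D" ([k1, k2, p1, p2, k3] as OpenCV has them; the pictures are not rectified), "camera_from_world" (4x4, takes a point from world to camera coordinates); the wrist camera has in their place "T_tool_cam" (4x4, takes a point from camera to tool coordinates, whose origin is the TCP and whose axes are the flange's). Camera axes: x right, y up, looking along -z (the intrinsics and any distortion apply to the point x, -y, -z); pixel columns grow to the right and rows downward; lengths in m; the calibration is good to about 2 mm. A picture is of the moment at which its call begins: read the wrist's pose just before it. There is no depth.
- env.close_job(): hands the job in; it is judged then, once.
Trained networks look in the newest picture that a camera, given by its name, has taken for a name from the list of things; names that differ only in an ending like _2 or _b are one class to them, and where a whole thing is asked for, a point or a joint stands for the part that bears it (a point fixed in the world has none). Each returns a list of dicts, best first, with "confidence" (0 to 1); they miss things now and then, are a little off and sometimes report something else, mostly with a low value. They report only what shows in the picture. A call takes as long as a camera call. They do not tell look-alikes from the thing itself.
- env.look_for(camera, query): "box" ([left, top, width, height] in pixels, round what is visible of it).
- env.outline_of(camera, query): "mask" (400x640 bool, what is visible of it) and "box" ([left, top, width, height] in pixels, round what is visible of it).
The state is a dict: "t": time; "joints": joint angles; "qvel": joint speeds; "joint_torque": joint torques, N m; "eef_pos": TCP position; "tcp_rot": TCP orientation; "force": force on the tool from outside, world axes, zero at the start; "torque": the same for the moment, N m; "grip_width": opening from 0.0 (shut) to 1.0 (fully open); "grasp_force": force on a finger pad.
Only numpy, scipy, OpenCV 4.12 (cv2) and the standard library are available. Lean on these libraries where they do the work, as an engineer would, in place of code of your own. Each camera call takes 0.05 s, during which the arm holds its last target. There are 200 camera calls.

## Working session

There is one attempt and no reset: what is moved stays moved. The work goes in short steps, Python scripts to look and compute and a tool call to move; the robot and the scene stay as the last step left them, time stands still between calls to the robot, and variables do not carry over. Pictures are saved under pics/ and viewed, at most 17 in all, crops included, and the job is handed in when it is done.

Besides the shell and the picture viewer there is one more tool, called after "Request:" by a JSON object that holds its "op" and its "data". arm_command: Moves the arm, as the interface text tells. Its arguments: {"type":"object","properties":{"rows":{"type":"array","items":{"type":"array","items":{"type":"array","items":{"type":"number"}}}},"grip_force":{"type":"number"}},"required":["rows"]}

```bash
mkdir -p pics; cat > h.py <<'E'
import numpy as np, cv2
from plant import env
def cam(n):
    s=env.state(); c=env.camera(n)
    if n=='wrist':
        T=np.eye(4);T[:3,:3]=s['tcp_rot'];T[:3,3]=s['eef_pos']
        c['wc']=T@np.array(c['T_tool_cam'])
    else: c['wc']=np.linalg.inv(np.array(c['camera_from_world']))
    return c
def ray(c,uv,z):
    uv=np.array(uv,float).reshape(-1,1,2)
    p=cv2.undistortPoints(uv,np.array(c['camera_matrix']),np.array(c['D'])).reshape(-1,2)
    d=np.c_[p[:,0],-p[:,1],-np.ones(len(p))]@c['wc'][:3,:3].T
    o=c['wc'][:3,3]
    return o+d*((z-o[2])/d[:,2])[:,None]
def proj(c,P):
    P=np.atleast_2d(P); q=(P-c['wc'][:3,3])@c['wc'][:3,:3]
    q=q*[1,-1,-1]
    return cv2.projectPoints(q.reshape(-1,1,3),np.zeros(3),np.zeros(3),np.array(c['camera_matrix']),np.array(c['D']))[0].reshape(-1,2)
def save(c,n,crop=None,s=1):
    im=c['color'][:,:,::-1]
    if crop: x,y,w,h=crop; im=im[y:y+h,x:x+w]
    cv2.imwrite('pics/'+n,cv2.resize(im,None,fx=s,fy=s,interpolation=cv2.INTER_CUBIC))
E
python3 - <<'E'
from h import *
for n in ['top','scene']:
    c=cam(n); save(c,n+'0.png'); print(n,c['wc'].round(3).tolist())
    for q in ['flux_pot','blue_jar','fire_brick','charcoal_block','tile','drawer_unit','drawer_front']:
        for r in env.look_for(n,q)[:3]: print(q,np.round(r['box'],0),round(r['confidence'],2))
s=env.state();print(s)
E
```

```text
top [[-0.007, 0.985, -0.173, 0.363], [-1.0, -0.009, -0.011, -0.095], [-0.013, 0.173, 0.985, 0.929], [0.0, 0.0, 0.0, 1.0]]
flux_pot [384. 226.  30.  26.] 0.76
blue_jar [332. 219.  31.  30.] 0.58
fire_brick [244. 141.  26.  15.] 0.8
charcoal_block [369. 166.  37.  18.] 0.74
charcoal_block [213. 251.  43.  40.] 0.61
charcoal_block [232. 114.  49.  68.] 0.52
tile [233. 111.  46.  71.] 0.78
drawer_unit [314.  89. 114. 120.] 0.72
drawer_front [320. 167. 106.  42.] 0.84
scene [[-0.885, 0.367, -0.285, 0.242], [-0.465, -0.695, 0.548, 0.411], [0.003, 0.618, 0.786, 0.765], [0.0, 0.0, 0.0, 1.0]]
flux_pot [373. 158.  21.  25.] 0.68
blue_jar [350. 173.  29.  44.] 0.97
fire_brick [221. 218.  27.  30.] 0.85
charcoal_block [309. 138.  32.  29.] 0.76
charcoal_block [323. 290.  44.  48.] 0.75
charcoal_block [349. 174.  29.  44.] 0.68
tile [191. 204.  83.  68.] 0.86
drawer_unit [223. 102. 145. 107.] 0.75
drawer_front [292. 131.  71.  78.] 0.94
{'t': 0.8, 'joints': array([ 1.11246467e+00,  3.06721325e-01,  1.50637946e+00,  5.86851985e-06,
        1.32840197e+00, -7.35101564e-02]), 'qvel': array([-0.00127935,  0.00133195,  0.00065911, -0.00148265,  0.00047936,
       -0.00054889]), 'joint_torque': array([ 6.36015866e-04, -4.57402933e+01, -2.52318656e+01, -3.42068006e-05,
        5.17366043e-04, -1.21287982e-05]), 'eef_pos': array([0.21588354, 0.53294916, 0.23135779]), 'tcp_rot': array([[-9.26864926e-01,  3.75395003e-01,  3.46650685e-05],
       [ 3.75395005e-01,  9.26864922e-01,  8.31373019e-05],
       [-9.20508352e-07,  9.00701427e-05, -9.99999996e-01]]), 'force': array([ 0.14609683,  0.26318817, -0.03249471]), 'torque': array([ 0.00838185, -0.00420818, -0.00601944]), 'grasp_force': 0.0, 'grip_width': 0.9989521745023248}
```

View pics/top0.png

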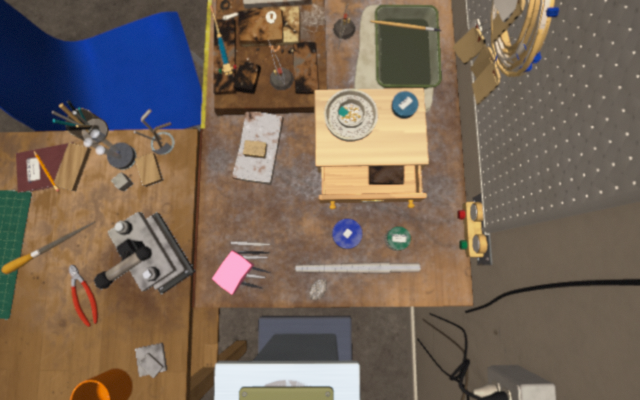

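View pics/scene0.png

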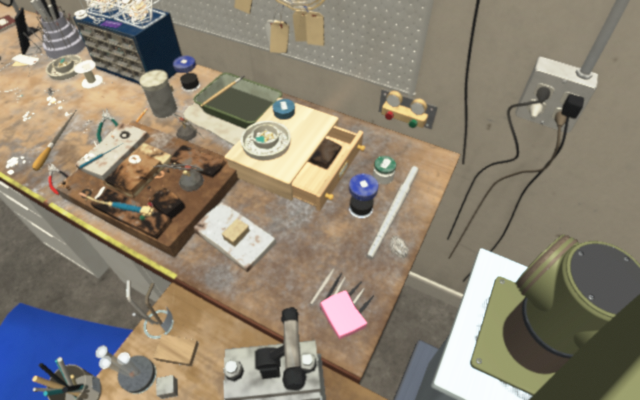

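The top picture shows these candidates:
- **Jar:** (347,233), the jar by the drawer. The tin on the unit at (405,103) and the far one at scene (184,63) are not it.
- **Pot:** (399,238), with the green lid.
- **Charcoal:** (388,175), dark, in the drawer. The pink one at (232,272) is the look-alike.
- **Brick:** (255,149), on the grey tile.

Next I'll check these in one crop and measure.

```bash
python3 - <<'E'
from h import *
cs={}
def ctr(m):
    ys,xs=np.nonzero(m); return xs.mean(),ys.mean()
for n in ['top','scene']:
    c=cam(n)
    if n=='top': save(c,'crop1.png',(225,85,210,180),3.8)
    for q,h in [('flux_pot',.048),('blue_jar',.087),('fire_brick',.045),('charcoal_block',.038),('tile',.02),('drawer_unit',.076),('drawer_front',.064)]:
        rs=env.outline_of(n,q)
        for r in rs[:2]:
            m=r['mask'].astype(np.uint8)
            cnt=max(cv2.findContours(m,0,1)[0],key=cv2.contourArea)
            box=cv2.boxPoints(cv2.minAreaRect(cnt))
            print(n,q,round(r['confidence'],2),np.round(ctr(m)),'c',ray(c,ctr(m),h)[0,:2].round(3),'box',ray(c,box,h)[:,:2].round(3).tolist())
            if q in('flux_pot','blue_jar'):
                # fit by projecting cylinder silhouette
                from scipy.optimize import minimize
                a=np.linspace(0,2*np.pi,40)
                prof=[(.0265,0),(.0265,.048)] if q=='flux_pot' else [(.03,0),(.03,.067),(.032,.067),(.032,.087)]
                def f(p):
                    P=np.vstack([np.c_[p[0]+R*np.cos(a),p[1]+R*np.sin(a),0*a+z] for R,z in prof])
                    hull=cv2.convexHull((proj(c,P)*16).astype(np.int32))
                    im=np.zeros((1600,2560),np.uint8);cv2.fillPoly(im,[(hull/4).astype(np.int32)],1)
                    M=cv2.resize(m,None,fx=4,fy=4,interpolation=0)
                    return (im&M).sum()/((im|M).sum())
                o=minimize(lambda p:-f(p),ray(c,ctr(m),h/2)[0,:2],method='Nelder-Mead',options=dict(initial_simplex=ray(c,ctr(m),h/2)[0,:2]+np.array([[0,0],[.01,0],[0,.01]])))
                print('   fit',o.x.round(4),-o.fun)
            if n=='top' and q=='tile': print(ray(c,cv2.approxPolyDP(cnt,4,True).reshape(-1,2),h)[:,:2].round(3).tolist())
print(np.array(cam('wrist')['T_tool_cam']).round(3).tolist())
E
```

```text
top flux_pot 0.7 [398. 239.] c [ 0.421 -0.248] box [[0.446, -0.22], [0.446, -0.275], [0.396, -0.273], [0.396, -0.219]]
   fit [ 0.4214 -0.2519] 0.8945475638051044
top blue_jar 0.95 [347. 234.] c [ 0.429 -0.135] box [[0.461, -0.104], [0.46, -0.167], [0.399, -0.166], [0.4, -0.103]]
   fit [ 0.4292 -0.1371] 0.957313091740124
top blue_jar 0.51 [258. 147.] c [0.62  0.055] box [[0.553, 0.113], [0.709, 0.085], [0.687, -0.002], [0.534, 0.029]]
   fit [0.6679 0.0471] 0.35377408426847345
top fire_brick 0.58 [255. 149.] c [0.628 0.071] box [[0.612, 0.099], [0.651, 0.096], [0.645, 0.042], [0.605, 0.046]]
top fire_brick 0.46 [347. 233.] c [ 0.433 -0.137] box [[0.465, -0.104], [0.465, -0.171], [0.401, -0.169], [0.402, -0.104]]
top charcoal_block 0.95 [232. 272.] c [0.351 0.115] box [[0.334, 0.164], [0.402, 0.119], [0.369, 0.068], [0.301, 0.112]]
top charcoal_block 0.74 [258. 147.] c [0.634 0.064] box [[0.562, 0.124], [0.728, 0.097], [0.707, 0.005], [0.543, 0.035]]
top tile 0.93 [259. 147.] c [0.64  0.067] box [[0.566, 0.129], [0.738, 0.102], [0.718, 0.007], [0.547, 0.037]]
[[0.728, 0.099], [0.571,
[... 595 characters left out ...]
[325. 154.] c [ 0.566 -0.217] box [[0.593, -0.173], [0.598, -0.278], [0.539, -0.261], [0.537, -0.16]]
scene charcoal_block 0.59 [342. 315.] c [0.347 0.134] box [[0.399, 0.137], [0.368, 0.08], [0.296, 0.13], [0.328, 0.182]]
scene tile 0.75 [234. 237.] c [0.634 0.079] box [[0.727, 0.108], [0.735, 0.005], [0.547, 0.044], [0.55, 0.137]]
scene drawer_unit 0.93 [293. 153.] c [ 0.617 -0.152] box [[0.736, -0.025], [0.843, -0.332], [0.488, -0.303], [0.449, -0.029]]
scene drawer_front 0.68 [327. 170.] c [ 0.526 -0.151] box [[0.578, -0.05], [0.598, -0.333], [0.48, -0.298], [0.478, -0.031]]
[[0.001, 0.954, 0.301, 0.077], [1.0, -0.001, -0.002, -0.0], [-0.001, 0.301, -0.954, -0.143], [0.0, 0.0, 0.0, 1.0]]
```

View pics/crop1.png

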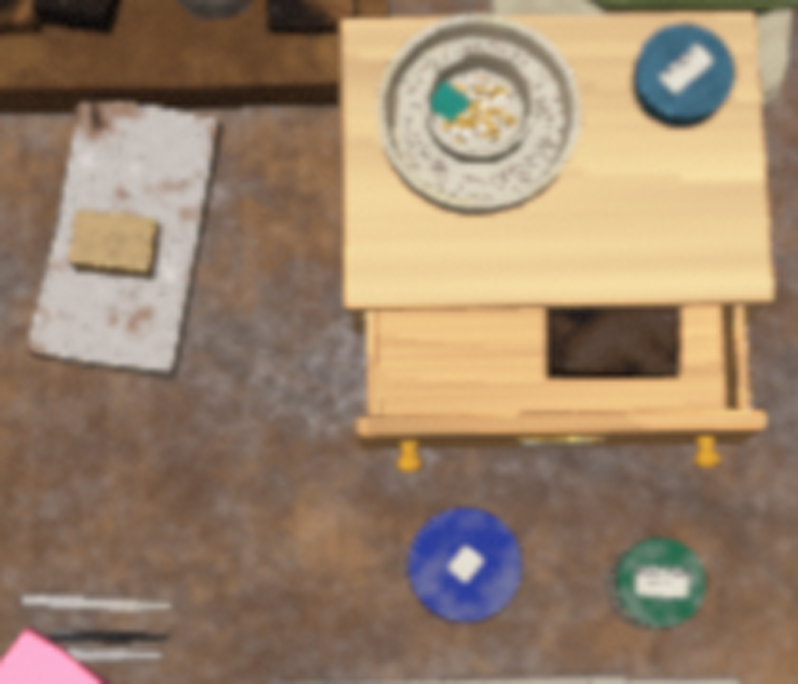

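The crop confirms the picks: jar at crop (465,565), pot at (660,582), dark charcoal in the drawer at (613,342), brick on the tile at (113,242). The pink block is cut off at the lower left. Before moving I'll check how tall the stand on the left is, since it may be in the way.

```bash
cat >> h.py <<'E'
def tri(c1,uv1,c2,uv2):
    A=[];b=[]
    M=np.zeros((3,3));v=np.zeros(3)
    for c,uv in((c1,uv1),(c2,uv2)):
        o=c['wc'][:3,3];d=ray(c,uv,0)[0]-o;d/=np.linalg.norm(d);P=np.eye(3)-np.outer(d,d);M+=P;v+=P@o
    return np.linalg.solve(M,v)
def to(x,y,z,deg=None):
    """units of move from the present pose; deg = world angle of tool x"""
    s=env.state();R=s['tcp_rot'];u=R.T@(np.array([x,y,z])-s['eef_pos'])/.06
    a=np.degrees(np.arctan2(R[1,0],R[0,0]));w=0 if deg is None else -((deg-a+180)%360-180)/10
    print('to',(x,y,z),'units',u.round(3),'yaw',round(w,2),'now',s['eef_pos'].round(4),round(a,2),'grip',round(s['grip_width'],3),round(s['grasp_force'],1))
E
python3 - <<'E'
from h import *
a=cam('top');b=cam('scene')
for p,q in [((100,280),(292,376)),((148,247),(290,315)),((145,218),(290,315))]: print(tri(a,p,b,q).round(3))
to(.5,.12,.33,180); to(.42,-.19,.3,180)
E
```

```text
[0.34  0.307 0.22 ]
[0.394 0.232 0.2  ]
[0.421 0.235 0.2  ]
to (0.5, 0.12, 0.33) units [-6.973 -4.602 -1.645] yaw -2.2 now [0.2159 0.533  0.2313] 157.95 grip 0.994 0.0
to (0.42, -0.19, 0.3) units [-7.676 -9.891 -1.145] yaw -2.2 now [0.2159 0.533  0.2313] 157.95 grip 0.994 0.0
```

Request:
{"op": "arm_command", "data": {"rows": [[[85, 0, 0, -1, 0], [85, 0, 0, -2.1, 0], [85, -1, -0.7, -2.1, -0.5], [85, -2, -1.4, -2.1, -1], [85, -3, -2, -2.1, -1.5], [85, -4, -2.7, -2.1, -2.2], [85, -5, -3.3, -2.1, -2.2], [85, -6, -4, -2.1, -2.2], [85, -7, -4.6, -2, -2.2], [85, -7, -4.6, -2, -2.2]]]}}

```text
t: 3.0
eef_pos: [0.5008, 0.12, 0.3517]
tcp_rot: [[-1.0, 0.001, 0.001], [0.001, 1.0, 0.0], [-0.001, 0.0, -1.0]]
force: [0.4, 1.0, 0.4]
grip_width: 0.997
grasp_force: 0.0
```

```bash
python3 - <<'E'
from h import *
to(.44,-.19,.28,180)
E
```

```text
to (0.44, -0.19, 0.28) units [ 1.01  -5.169  1.192] yaw -0.01 now [0.5008 0.12   0.3517] 179.94 grip 0.997 0.0
```

Request:
{"op": "arm_command", "data": {"rows": [[[85, 0, -1, 0, 0], [85, 0.2, -2, 0, 0], [85, 0.5, -3, 0.3, 0], [85, 0.8, -4, 0.8, 0], [85, 1, -5, 1.2, 0], [85, 1, -5.2, 1.2, 0], [85, 1, -5.2, 1.2, 0], [85, 1, -5.2, 1.2, 0]]]}}

```text
t: 4.0
eef_pos: [0.4398, -0.1896, 0.2797]
tcp_rot: [[-1.0, 0.001, 0.0], [0.001, 1.0, 0.0], [-0.0, 0.0, -1.0]]
force: [-0.7, 0.2, -0.3]
grip_width: 1.0
grasp_force: 0.0
```

```bash
cat > cyl.py <<'E'
from h import *
from scipy.optimize import minimize
PR={'flux_pot':[(.0265,0),(.0265,.048)],'blue_jar':[(.03,0),(.03,.067),(.032,.067),(.032,.087)]}
def cyl(c,n,q,z0=0):
    r=env.outline_of(n,q)
    if not r: return print(q,'none')
    r=r[0];m=r['mask'].astype(np.uint8);M=cv2.resize(m,None,fx=4,fy=4,interpolation=0);a=np.linspace(0,2*np.pi,60)
    def f(p):
        P=np.vstack([np.c_[p[0]+R*np.cos(a),p[1]+R*np.sin(a),0*a+z+z0] for R,z in PR[q]])
        h=cv2.convexHull((proj(c,P)*4+1.5).round().astype(np.int32));im=np.zeros((1600,2560),np.uint8);cv2.fillPoly(im,[h],1)
        return -(im&M).sum()/(im|M).sum()
    ys,xs=np.nonzero(m);g=ray(c,(xs.mean(),ys.mean()),PR[q][-1][1])[0,:2]
    o=minimize(f,g,method='Nelder-Mead',options=dict(initial_simplex=g+np.array([[0,0],[.01,0],[0,.01]]),xatol=1e-4))
    print(q,round(r['confidence'],2),'fit',o.x.round(4),'iou',round(-o.fun,3));return o.x
E
python3 - <<'E'
from cyl import *
c=cam('wrist');save(c,'w1.png')
for q in PR: cyl(c,'wrist',q)
to(.43,-.137,.2,180)
E
```

```text
flux_pot 0.61 fit [ 0.4451 -0.1889] iou -0.0
blue_jar 0.93 fit [ 0.378  -0.0516] iou -0.0
to (0.43, -0.137, 0.2) units [0.168 0.869 1.332] yaw 0.01 now [ 0.44   -0.1891  0.2799] -179.95 grip 0.993 0.0cyl.py:11: RuntimeWarning: overflow encountered in scalar negative
  return -(im&M).sum()/(im|M).sum()
```

View pics/w1.png

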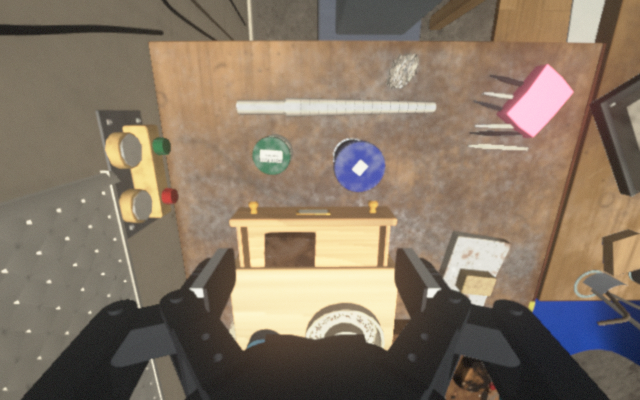

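The wrist view shows the pot at (272,154), the jar at (359,164), the drawer edge at row 215 and the charcoal at (290,248). The fit failed because of an unsigned negation, so I'll fix that and rerun.

```bash
sed -i 's/return -(im&M).sum()\/(im|M).sum()/return -float((im\&M).sum())\/float((im|M).sum())/' cyl.py
python3 - <<'E'
from cyl import *
for n in ['wrist','top','scene']:
    c=cam(n)
    for q in PR: cyl(c,n,q)
    if n!='scene':
        # drawer front edge line: outline
        r=env.outline_of(n,'charcoal_block')
        for x in r[:3]: print(n,'ch',round(x['confidence'],2),x['box'])
c=cam('wrist')
print('front edge L/R', ray(c,[(231,208),(395,208)],.064).round(3).tolist(), ray(c,[(233,220),(395,220)],.064).round(3).tolist(),'top edge',ray(c,[(233,268),(397,267)],.076).round(3).tolist())
E
```

```text
flux_pot 0.85 fit [ 0.421 -0.249] iou 0.931
blue_jar 0.69 fit [ 0.5499 -0.2265] iou 0.597
wrist ch 0.66 [496.8, 64.2, 75.2, 72.2]
wrist ch 0.64 [264.1, 231.1, 52.5, 36.6]
flux_pot 0.69 fit [ 0.4229 -0.2505] iou 0.782
blue_jar 0.64 fit [ 0.4204 -0.1433] iou 0.162
top ch 0.97 [211.6, 251.2, 42.8, 42.4]
flux_pot 0.79 fit [ 0.4198 -0.2502] iou 0.824
blue_jar 0.71 fit [ 0.4291 -0.1331] iou 0.906
front edge L/R [[0.49, -0.305, 0.064], [0.49, -0.079, 0.064]] [[0.508, -0.304, 0.064], [0.508, -0.078, 0.064]] top edge [[0.577, -0.307, 0.076], [0.576, -0.072, 0.076]]
```

Request:
{"op": "arm_command", "data": {"rows": [[[85, 0.1, 0.5, 0.5, 0], [85, 0.2, 0.9, 1.3, 0], [85, 0.2, 0.9, 1.3, 0], [85, 0.2, 0.9, 1.3, 0]]]}}

```text
t: 5.25
eef_pos: [0.4293, -0.1373, 0.2028]
tcp_rot: [[-1.0, 0.0, 0.003], [0.0, 1.0, -0.002], [-0.003, -0.002, -1.0]]
force: [0.6, -0.4, 0.5]
grip_width: 0.996
grasp_force: 0.0
```

```bash
python3 - <<'E'
import re
s=open('cyl.py').read()
s=s.replace("r=r[0];m=","e=proj(c,[EXP[q][0],EXP[q][1],z0+PR[q][-1][1]/2])[0]\n    r=min(r,key=lambda r:np.hypot(r['box'][0]+r['box'][2]/2-e[0],r['box'][1]+r['box'][3]/2-e[1]));m=").replace("def cyl(","EXP={'flux_pot':(.421,-.25),'blue_jar':(.429,-.136)}\ndef cyl(")
open('cyl.py','w').write(s)
E
python3 - <<'E'
from cyl import *
c=cam('wrist')
for q in PR: cyl(c,'wrist',q)
im=c['color'].astype(int)
b=((im[:,:,2]>im[:,:,0]+60)&(im[:,:,2]>im[:,:,1]+50)).astype(np.uint8)
e=proj(c,[.429,-.136,.087])[0];b[:,:int(e[0]-70)]=0;b[:,int(e[0]+70):]=0
cnt=max(cv2.findContours(b,0,1)[0],key=cv2.contourArea);h=cv2.fitEllipse(cv2.convexHull(cnt));print(h,ray(c,h[0],.087).round(4),ray(c,h[0],.08).round(4))
to(.429,-.136,.06,180)
E
```

```text
flux_pot 0.9 fit [ 0.4214 -0.2492] iou 0.94
blue_jar 0.89 fit [ 0.4296 -0.1348] iou 0.959
((318.27130126953125, 191.81275939941406), (58.781768798828125, 61.3245964050293), 70.2700424194336) [[ 0.4281 -0.1341  0.087 ]] [[ 0.4302 -0.134   0.08  ]]
to (0.429, -0.136, 0.06) units [0.025 0.034 2.39 ] yaw -0.01 now [ 0.4299 -0.1377  0.2034] 179.91 grip 0.998 0.0
```

Request:
{"op": "arm_command", "data": {"rows": [[[85, 0, 0.04, 0.8, 0], [85, 0, 0.04, 1.6, 0], [85, 0, 0.04, 2.2, 0], [85, 0, 0.04, 2.45, 0], [85, 0, 0.04, 2.45, 0], [55, 0, 0.04, 2.45, 0], [55, 0, 0.04, 2.45, 0], [55, 0, 0.04, 2.45, 0], [55, 0, 0.04, 2.45, 0], [55, 0, 0.04, 2.45, 0]]], "grip_force": 30}}

```text
t: 6.65
eef_pos: [0.4292, -0.1346, 0.0561]
tcp_rot: [[-1.0, 0.001, 0.004], [0.001, 1.0, -0.002], [-0.004, -0.002, -1.0]]
force: [-1.1, -0.4, 6.6]
grip_width: 0.723
grasp_force: 32.1
```

```bash
python3 - <<'E'
from h import *
to(.46,0,.055,180)
E
```

```text
to (0.46, 0, 0.055) units [-0.511  2.243  0.016] yaw -0.0 now [ 0.4292 -0.1346  0.0561] 179.96 grip 0.723 32.1
```

Request:
{"op": "arm_command", "data": {"rows": [[[55, 0, 0, -0.4, 0], [55, 0, 0, -0.8, 0], [55, -0.2, 0.7, -0.8, 0], [55, -0.4, 1.4, -0.8, 0], [55, -0.5, 2.1, -0.8, 0], [55, -0.5, 2.25, -0.8, 0], [55, -0.5, 2.25, -0.5, 0], [55, -0.5, 2.25, -0.2, 0], [55, -0.5, 2.25, -0.03, 0], [55, -0.5, 2.25, 0, 0]]]}}

```text
t: 7.9
eef_pos: [0.4574, 0.0008, 0.0554]
tcp_rot: [[-1.0, 0.001, -0.001], [0.001, 1.0, -0.0], [0.001, -0.0, -1.0]]
force: [-5.2, 0.8, 23.5]
grip_width: 0.718
grasp_force: 36.4
```

Request:
{"op": "arm_command", "data": {"rows": [[[55, 0, 0, 0, 0], [55, 0, 0, 0, 0], [85, 0, 0, 0, 0], [85, 0, 0, 0, 0], [85, 0, 0, 0, 0], [85, 0, 0, -0.4, 0], [85, 0, 0, -1.2, 0], [85, 0, 0, -2, 0], [85, 0, 0, -2, 0]]]}}

```text
t: 9.02
eef_pos: [0.461, 0.001, 0.1781]
tcp_rot: [[-1.0, 0.001, 0.009], [0.001, 1.0, -0.001], [-0.009, -0.001, -1.0]]
force: [0.3, -0.3, 0.0]
grip_width: 0.995
grasp_force: 0.0
```

```bash
python3 - <<'E'
from cyl import *
EXP['blue_jar']=(.46,0)
c=cam('wrist')
cyl(c,'wrist','blue_jar');to(.4213,-.2492,.15,180)
E
```

```text
blue_jar 0.74 fit [0.457  0.0009] iou 0.936
to (0.4213, -0.2492, 0.15) units [ 0.605 -4.175  0.41 ] yaw -0.0 now [0.4578 0.0013 0.1746] 179.96 grip 0.997 0.0
```

Request:
{"op": "arm_command", "data": {"rows": [[[85, 0.15, -1, 0, 0], [85, 0.3, -2, 0, 0], [85, 0.45, -3, 0, 0], [85, 0.6, -4, 0.4, 0], [85, 0.6, -4.18, 0.6, 0], [85, 0.6, -4.18, 1.2, 0], [85, 0.6, -4.18, 1.2, 0], [85, 0.6, -4.18, 1.2, 0]]]}}

```text
t: 10.12
eef_pos: [0.4214, -0.2485, 0.1022]
tcp_rot: [[-1.0, -0.0, -0.001], [-0.0, 1.0, 0.001], [0.001, 0.001, -1.0]]
force: [-0.2, -0.1, -0.4]
grip_width: 0.993
grasp_force: 0.0
```

```bash
python3 - <<'E'
from cyl import *
c=cam('wrist')
p=cyl(c,'wrist','flux_pot');to(p[0],p[1],.018,180)
E
```

```text
flux_pot 0.77 fit [ 0.421  -0.2497] iou 0.924
to (np.float64(0.42099327548298987), np.float64(-0.24973599104563401), 0.018) units [ 0.025 -0.007  1.422] yaw 0.0 now [ 0.4224 -0.2492  0.1033] -179.98 grip 0.996 0.0
```

Request:
{"op": "arm_command", "data": {"rows": [[[85, 0, 0, 0.7, 0], [85, 0, 0, 1.2, 0], [85, 0, 0, 1.42, 0], [85, 0, 0, 1.42, 0], [45, 0, 0, 1.42, 0], [45, 0, 0, 1.42, 0], [45, 0, 0, 1.42, 0], [45, 0, 0, 1.42, 0], [45, 0, 0, 1.42, 0], [45, 0, 0, 1.42, 0]]], "grip_force": 30}}

```text
t: 11.48
eef_pos: [0.4224, -0.25, 0.0187]
tcp_rot: [[-1.0, 0.001, 0.002], [0.001, 1.0, -0.001], [-0.002, -0.001, -1.0]]
force: [-0.2, 1.9, 5.5]
grip_width: 0.593
grasp_force: 30.4
```

```bash
python3 - <<'E'
from h import *
to(.46,.112,.018,180)
E
```

```text
to (0.46, 0.112, 0.018) units [-6.210e-01  6.035e+00  3.000e-03] yaw -0.01 now [ 0.4224 -0.25    0.0187] 179.95 grip 0.593 30.4
```

Request:
{"op": "arm_command", "data": {"rows": [[[45, 0, 0, -1, 0], [45, 0, 0, -2, 0], [45, 0, 0.2, -2.2, 0], [45, -0.1, 1.2, -2.2, 0], [45, -0.2, 2.2, -2.2, 0], [45, -0.3, 3.2, -2.2, 0], [45, -0.5, 4.2, -2.2, 0], [45, -0.6, 5.2, -2.2, 0], [45, -0.6, 6, -2.2, 0], [45, -0.6, 6, -2.2, 0]]]}}

```text
t: 12.72
eef_pos: [0.4565, 0.1136, 0.1485]
tcp_rot: [[-1.0, -0.005, -0.002], [-0.005, 1.0, 0.001], [0.002, 0.001, -1.0]]
force: [0.2, 0.3, -0.8]
grip_width: 0.589
grasp_force: 32.6
```

Request:
{"op": "arm_command", "data": {"rows": [[[45, 0, 0, 0.8, 0], [45, 0, 0, 1.6, 0], [45, 0, 0, 2, 0], [45, 0, 0, 2.17, 0], [45, 0, 0, 2.2, 0], [45, 0, 0, 2.2, 0], [45, 0, 0, 2.2, 0], [85, 0, 0, 2.2, 0], [85, 0, 0, 2.2, 0], [85, 0, 0, 2.2, 0]]]}}

```text
t: 13.98
eef_pos: [0.458, 0.1105, 0.0173]
tcp_rot: [[-1.0, 0.001, 0.0], [0.001, 1.0, 0.0], [-0.0, 0.0, -1.0]]
force: [-0.7, 0.6, 0.6]
grip_width: 0.994
grasp_force: 0.0
```

Request:
{"op": "arm_command", "data": {"rows": [[[85, 0, 0, -0.4, 0], [85, 0, 0, -1.2, 0], [85, 0, 0, -2.2, 0], [85, 0, 0, -3.2, 0], [85, 0, 0, -3.2, 0]]]}}

```text
t: 14.6
eef_pos: [0.4616, 0.1111, 0.2144]
tcp_rot: [[-1.0, 0.001, 0.012], [0.001, 1.0, 0.002], [-0.012, 0.002, -1.0]]
force: [0.0, -0.6, 0.2]
grip_width: 0.996
grasp_force: 0.0
```

```bash
python3 - <<'E'
from cyl import *
EXP.update(blue_jar=(.457,0),flux_pot=(.46,.112))
c=cam('wrist');save(c,'w2.png')
for q in PR:cyl(c,'wrist',q)
to(.46,-.14,.25,180)
to(.46,-.14,.25,90)
print(env.state()['joints'])
E
```

```text
flux_pot 0.59 fit [0.4572 0.1089] iou 0.916
blue_jar 0.76 fit [0.4574 0.0023] iou 0.912
to (0.46, -0.14, 0.25) units [-0.054 -4.173 -0.691] yaw -0.0 now [0.4569 0.1104 0.2085] 179.96 grip 0.995 0.0
to (0.46, -0.14, 0.25) units [-0.054 -4.173 -0.691] yaw 9.0 now [0.4569 0.1104 0.2085] 179.96 grip 0.995 0.0
[ 1.47139376e-01  1.81726355e-01  1.74739798e+00 -3.64673127e-05
  1.21392622e+00 -1.42297426e+00]
```

View pics/w2.png

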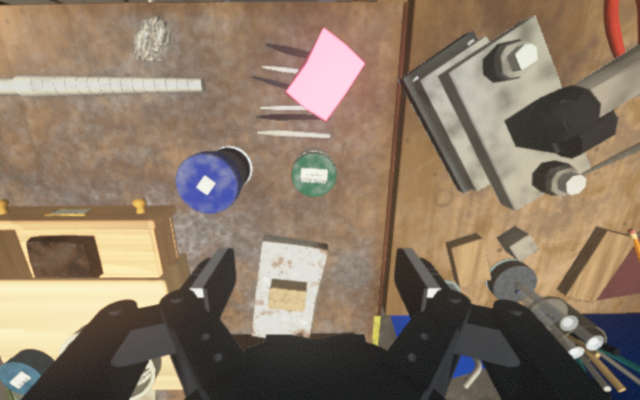

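Pot at (313,174) and jar at (208,183) both stand upright on the set-aside spots. The tile and brick are at (290,290). Next is the hover over the drawer edge.

Request:
{"op": "arm_command", "data": {"rows": [[[85, 0, -0.5, -0.3, 1], [85, 0, -1, -0.3, 2], [85, -0.1, -1.5, -0.3, 3], [85, -0.2, -2, -0.3, 4], [85, -0.3, -2.5, -0.3, 5], [85, -0.4, -3, -0.2, 6], [85, -0.5, -3.5, -0.1, 7], [85, -0.65, -4, 0, 8], [85, -0.7, -4.18, 0, 9], [85, -0.7, -4.18, 0, 9]]]}}

```text
t: 16.0
eef_pos: [0.4985, -0.1407, 0.2067]
tcp_rot: [[0.001, 1.0, -0.005], [1.0, -0.001, 0.002], [0.002, -0.005, -1.0]]
force: [-0.3, 0.2, 0.6]
grip_width: 0.997
grasp_force: 0.0
```

```bash
python3 - <<'E'
from h import *
c=cam('wrist');save(c,'w3.png')
to(.50,-.14,.15,90)
a=proj(c,[[.492,-.14,.064],[.504,-.14,.064],[.577,-.14,.076]]);print(a)
E
```

```text
to (0.5, -0.14, 0.15) units [-0.001  0.031  0.952] yaw 0.01 now [ 0.4984 -0.14    0.2071] 90.09 grip 0.993 0.0
[[308.99954785 185.92580248]
 [320.22284361 185.94228366]
 [391.41102616 189.04250775]]
```

View pics/w3.png

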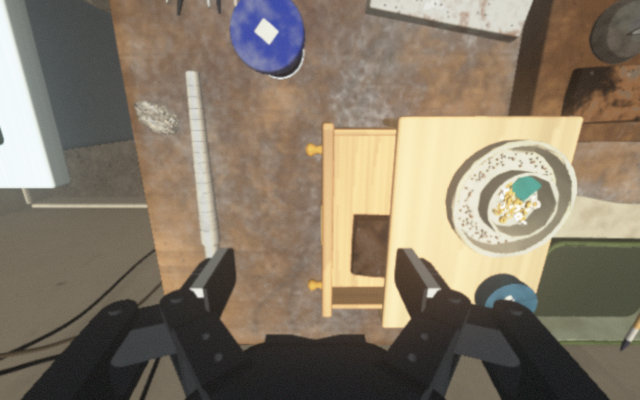

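Here the board is at columns 322–333 at row 186, which puts its mid-thickness at about x=0.512. The charcoal is at (370,245), and the left half of the drawer is empty.

Request:
{"op": "arm_command", "data": {"rows": [[[60, 0, 0.22, 0.8, 0], [60, 0, 0.22, 1.6, 0], [60, 0, 0.22, 2.2, 0], [60, 0, 0.22, 2.7, 0], [60, 0, 0.22, 2.85, 0], [60, 0, 0.22, 2.85, 0]]]}}

```text
t: 16.8
eef_pos: [0.5124, -0.1397, 0.0379]
tcp_rot: [[-0.001, 1.0, -0.001], [1.0, 0.001, 0.001], [0.001, -0.001, -1.0]]
force: [0.7, 0.2, -0.2]
grip_width: 0.701
grasp_force: 0.0
```

Request:
{"op": "arm_command", "data": {"rows": [[[5, 0, 0, 0, 0], [5, 0, 0, 0, 0], [5, 0, 0, 0, 0], [5, 0, 0, 0, 0], [5, 0, 0, 0, 0], [5, 0, 0, 0, 0], [5, 0, 0, 0, 0]]], "grip_force": 40}}

```text
t: 17.68
eef_pos: [0.5133, -0.1406, 0.0393]
tcp_rot: [[0.0, 1.0, 0.001], [1.0, -0.0, -0.001], [-0.001, 0.001, -1.0]]
force: [-0.4, 0.1, 6.3]
grip_width: 0.134
grasp_force: 40.3
```

Request:
{"op": "arm_command", "data": {"rows": [[[5, 0, -0.2, 0, 0], [5, 0, -0.4, 0, 0], [5, 0, -0.6, 0, 0], [5, 0, -0.8, 0, 0], [5, 0, -1, 0, 0], [5, 0, -1.12, 0, 0], [5, 0, -1.12, 0, 0], [5, 0, -1.12, 0, 0]]]}}

```text
t: 18.68
eef_pos: [0.4452, -0.141, 0.0393]
tcp_rot: [[0.0, 1.0, 0.001], [1.0, -0.0, -0.001], [-0.001, 0.001, -1.0]]
force: [-1.1, -1.0, 10.2]
grip_width: 0.128
grasp_force: 41.9
```

Request:
{"op": "arm_command", "data": {"rows": [[[40, 0, 0, 0, 0], [40, 0, 0, 0, 0], [40, 0, 0, 0, 0], [40, 0, 0, -0.6, 0], [60, 0, 0, -1.6, 0], [85, 0, 0, -2.6, 0], [85, 0, 0, -3.4, 0], [85, 0, 0, -3.4, 0], [85, 0, 0, -3.4, 0]]]}}

```text
t: 19.8
eef_pos: [0.4449, -0.14, 0.2416]
tcp_rot: [[0.001, 1.0, -0.001], [1.0, -0.001, 0.0], [0.0, -0.001, -1.0]]
force: [-0.4, -0.5, -0.3]
grip_width: 0.996
grasp_force: 0.0
```

```bash
python3 - <<'E'
from h import *
to(.55,.0,.25,180)
E
```

```text
to (0.55, 0.0, 0.25) units [ 2.335  1.749 -0.141] yaw -9.0 now [ 0.4449 -0.14    0.2416] 89.95 grip 0.996 0.0
```

Request:
{"op": "arm_command", "data": {"rows": [[[85, 0.6, 0.5, 0, 0], [85, 1.2, 1, 0, 0], [85, 1.8, 1.5, 0, 0], [85, 2.4, 2, 0, 0], [85, 3, 2.5, 0, 0], [85, 3.4, 2.9, 0.4, 0], [85, 3.4, 2.9, 0.8, 0], [85, 3.4, 2.9, 0.8, 0], [85, 3.4, 2.9, 0.8, 0]]]}}

```text
t: 20.92
eef_pos: [0.6192, 0.0632, 0.1934]
tcp_rot: [[0.001, 1.0, -0.002], [1.0, -0.001, -0.0], [-0.0, -0.002, -1.0]]
force: [0.1, -0.3, 0.5]
grip_width: 0.995
grasp_force: 0.0
```

```bash
cat > rect.py <<'E'
from h import *
from scipy.optimize import minimize
def fitbox(c,m,L,W,z0,z1,g):
    """pose (x,y,angle of the L axis) of a box L x W between z0 and z1 from a mask"""
    M=cv2.resize(m.astype(np.uint8),None,fx=4,fy=4,interpolation=0)
    def f(p):
        k=np.array([[1,1],[1,-1],[-1,-1],[-1,1]])*[L/2,W/2];R=np.array([[np.cos(p[2]),-np.sin(p[2])],[np.sin(p[2]),np.cos(p[2])]])
        q=k@R.T+p[:2];P=np.vstack([np.c_[q,[z]*4] for z in (z0,z1)])
        h=cv2.convexHull((proj(c,P)*4+1.5).round().astype(np.int32));im=np.zeros((1600,2560),np.uint8);cv2.fillPoly(im,[h],1)
        return -float((im&M).sum())/float((im|M).sum())
    best=None
    for d in (-.15,0,.15):
        x=np.array(g)+[0,0,d]
        o=minimize(f,x,method='Nelder-Mead',options=dict(initial_simplex=x+np.array([[0,0,0],[.01,0,0],[0,.01,0],[0,0,.1]]),xatol=1e-4))
        if best is None or o.fun<best.fun: best=o
    print('fit',best.x[:2].round(4),'deg',np.degrees(best.x[2]).round(1),'iou',round(-best.fun,3));return best.x
def pick(n,q,c,P):
    e=proj(c,P)[0];r=env.outline_of(n,q)
    return min(r,key=lambda r:np.hypot(r['box'][0]+r['box'][2]/2-e[0],r['box'][1]+r['box'][3]/2-e[1]))
E
python3 - <<'E'
from rect import *
c=cam('wrist');save(c,'w4.png')
r=pick('wrist','fire_brick',c,[.627,.072,.03]);print(r['box'],r['confidence']);fitbox(c,r['mask'],.051,.035,.02,.045,(.627,.072,1.5))
r=pick('wrist','tile',c,[.64,.067,.02]);print(r['box'],r['confidence']);fitbox(c,r['mask'],.168,.092,.0,.02,(.64,.067,-.17))
to(.627,.072,.045,90)
E
```

```text
[308.3, 154.0, 33.6, 45.3] 0.67
fit [0.6298 0.0727] deg 85.0 iou 0.91
[258.7, 120.9, 149.4, 99.3] 0.75
fit [0.6417 0.0707] deg -9.5 iou 0.855
to (0.627, 0.072, 0.045) units [0.148 0.109 2.504] yaw -0.01 now [0.6202 0.0631 0.1952] 89.91 grip 0.992 0.0
```

View pics/w4.png

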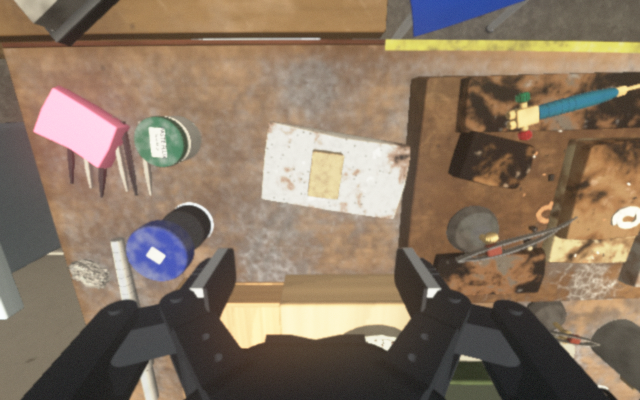

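The tile's top corners are at (273,124), (410,147), (398,219) and (262,199), and the brick is at (326,175). I'll cross-check from those corners.

```bash
python3 - <<'E'
from h import *
c=cam('wrist')
t=ray(c,[(273,124),(410,147),(398,219),(262,199)],.02)[:,:2];print(t.round(4).tolist(),t.mean(0).round(4),[np.linalg.norm(t[i]-t[i-1]).round(3) for i in range(4)])
b=ray(c,[(312,150),(343,152),(341,199),(309,198)],.045)[:,:2];print(b.round(4).tolist(),b.mean(0).round(4))
n=cam('wrist')
im=n['color'];g=cv2.cvtColor(im,cv2.COLOR_RGB2HSV)
# bright gray tile mask + brick
m=((g[:,:,1]<60)&(g[:,:,2]>120)).astype(np.uint8);m[:110]=0;m[230:]=0;m[:,:255]=0;m[:,415:]=0
m=cv2.morphologyEx(m,3,np.ones((5,5)));k=max(cv2.findContours(m,0,1)[0],key=cv2.contourArea)
r=cv2.boxPoints(cv2.minAreaRect(cv2.convexHull(k)));p=ray(n,r,.02)[:,:2];print(r.round(0).tolist(),p.round(3).tolist(),p.mean(0).round(4))
E
```

```text
[[0.5743, 0.1263], [0.7299, 0.1009], [0.724, 0.0125], [0.5571, 0.0387]] [0.6463 0.0696] [np.float64(0.089), np.float64(0.158), np.float64(0.089), np.float64(0.169)]
[[0.6179, 0.1008], [0.6507, 0.0987], [0.65, 0.0465], [0.6144, 0.0477]] [0.6332 0.0734]
[[255.0, 110.0], [406.0, 110.0], [406.0, 229.0], [255.0, 229.0]] [[0.555, 0.141], [0.722, 0.141], [0.735, -0.001], [0.546, -0.001]] [0.6396 0.0702]
```

Request:
{"op": "arm_command", "data": {"rows": [[[85, 0.17, 0.18, 0.8, 0.3], [85, 0.17, 0.18, 1.6, 0.3], [85, 0.17, 0.18, 2.3, 0.3], [85, 0.17, 0.18, 2.7, 0.3], [85, 0.17, 0.18, 2.82, 0.3], [85, 0.17, 0.18, 2.82, 0.3]]]}}

```text
t: 21.92
eef_pos: [0.6311, 0.0736, 0.0256]
tcp_rot: [[0.053, 0.999, 0.001], [0.999, -0.053, 0.0], [0.0, 0.001, -1.0]]
force: [-0.0, -0.4, -0.3]
grip_width: 0.997
grasp_force: 0.0
```

Request:
{"op": "arm_command", "data": {"rows": [[[25, 0, 0, 0, 0], [25, 0, 0, 0, 0], [25, 0, 0, 0, 0], [25, 0, 0, 0, 0], [25, 0, 0, 0, 0], [25, 0, 0, 0, 0], [25, 0, 0, 0, 0]]], "grip_force": 25}}

```text
t: 22.8
eef_pos: [0.6312, 0.0738, 0.0262]
tcp_rot: [[0.053, 0.999, 0.002], [0.999, -0.053, 0.0], [0.0, 0.002, -1.0]]
force: [-0.3, 0.0, 5.7]
grip_width: 0.4
grasp_force: 24.9
```

Request:
{"op": "arm_command", "data": {"rows": [[[25, 0, 0, -0.8, 0], [25, 0, 0, -1.6, 0], [25, 0, 0, -2.2, -0.3], [25, -0.8, -0.5, -2.2, -0.3], [25, -1.6, -0.9, -2.2, -0.3], [25, -2.4, -1.3, -2.2, -0.3], [25, -3.2, -1.7, -2.2, -0.3], [25, -3.67, -1.83, -2.2, -0.3], [25, -3.67, -1.83, -1.8, -0.3], [25, -3.67, -1.83, -1.8, -0.3]]]}}

```text
t: 24.05
eef_pos: [0.5073, -0.1402, 0.1316]
tcp_rot: [[0.002, 1.0, -0.004], [1.0, -0.002, 0.002], [0.002, -0.004, -1.0]]
force: [0.1, -0.2, -1.3]
grip_width: 0.405
grasp_force: 25.1
```

```bash
python3 - <<'E'
from h import *
c=cam('wrist');save(c,'w5.png')
to(.51,-.14,.023,90)
E
```

```text
to (0.51, -0.14, 0.023) units [-0.     0.033  1.824] yaw -0.01 now [ 0.5083 -0.1401  0.1325] 89.93 grip 0.406 25.1
```

View pics/w5.png

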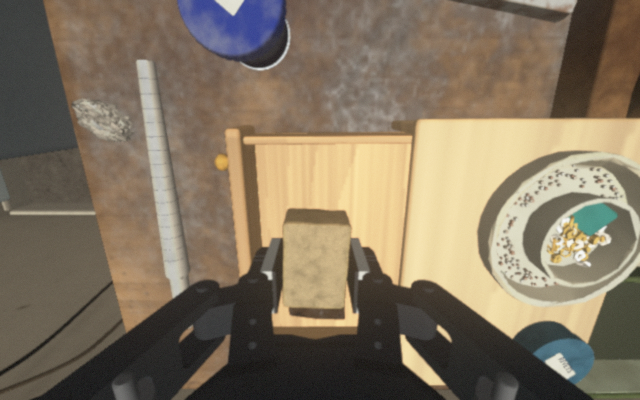

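The brick at (316,258) is held square over the drawer's empty left half, which spans columns 250–410.

Request:
{"op": "arm_command", "data": {"rows": [[[25, 0, 0.03, 0.8, 0], [25, 0, 0.03, 1.4, 0], [25, 0, 0.03, 1.7, 0], [25, 0, 0.03, 1.8, 0], [25, 0, 0.03, 1.82, 0], [25, 0, 0.03, 1.82, 0], [50, 0, 0.03, 1.82, 0], [50, 0, 0.03, 1.82, 0], [50, 0, 0.03, 1.82, 0]]]}}

```text
t: 25.22
eef_pos: [0.5113, -0.1405, 0.0242]
tcp_rot: [[0.001, 1.0, 0.001], [1.0, -0.001, -0.0], [-0.0, 0.001, -1.0]]
force: [-0.6, 0.4, 0.5]
grip_width: 0.591
grasp_force: 0.0
```

Request:
{"op": "arm_command", "data": {"rows": [[[50, 0, 0, -0.4, 0], [50, 0, 0, -1.2, 0], [85, 0, 0, -2, 0], [85, -0.5, 0, -2.8, 0], [85, -1.2, 0, -2.8, 0], [85, -1.2, 0, -2.8, 0], [85, -1.2, 0, -2.8, 0]]]}}

```text
t: 26.1
eef_pos: [0.5102, -0.2118, 0.1913]
tcp_rot: [[0.002, 1.0, -0.001], [1.0, -0.002, 0.001], [0.001, -0.001, -1.0]]
force: [-0.4, -0.2, 0.3]
grip_width: 0.997
grasp_force: 0.0
```

```bash
python3 - <<'E'
from rect import *
c=cam('wrist');save(c,'w6.png')
r=pick('wrist','charcoal_block',c,[.53,-.24,.03]);print(r['box'],r['confidence']);fitbox(c,r['mask'],.08,.06,.016,.038,(.53,-.24,0))
r=pick('wrist','fire_brick',c,[.51,-.14,.03]);print(r['box'],r['confidence']);fitbox(c,r['mask'],.051,.035,.016,.041,(.51,-.14,1.57))
to(.53,-.24,.025,180)
print(proj(c,[[.53,-.24,.038],[.582,-.14,.076],[.582,-.3,.076]]))
E
```

```text
[286.8, 159.0, 55.7, 73.8] 0.97
fit [ 0.5107 -0.2279] deg 24.7 iou 0.656
[300.8, 93.9, 33.8, 48.4] 0.87
fit [ 0.5119 -0.1412] deg 86.7 iou 0.934
to (0.53, -0.24, 0.025) units [-0.484  0.33   2.768] yaw -9.0 now [ 0.5104 -0.2112  0.1911] 90.0 grip 0.999 0.0
[[332.01999102 208.04077359]
 [394.28372903 117.13971753]
 [381.5777477  272.5831655 ]]
```

View pics/w6.png

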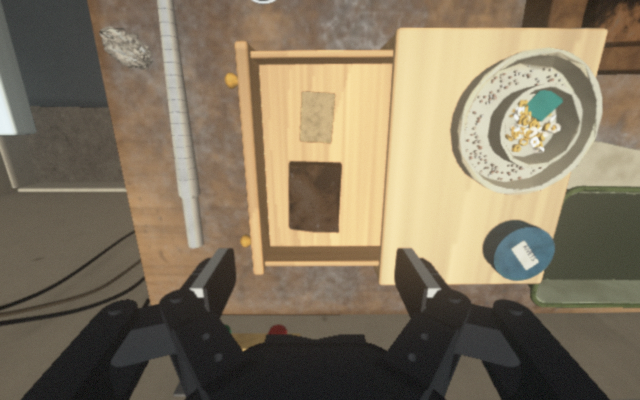

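The brick lies flat at (317,117). The charcoal spans columns 288–341 and rows 161–233, so its 80 mm length runs across the drawer and its 60 mm along the travel. That means I grip with the fingers along x, as the tool is already turned.

```bash
python3 - <<'E'
from rect import *
c=cam('wrist')
print(ray(c,[(288,161),(341,163),(340,233),(289,231)],.038).round(4).tolist(),ray(c,[(288,161),(341,163),(340,233),(289,231)],.038).mean(0))
print('inner front/right wall at floor',ray(c,[(262,170),(318,247)],.016).round(3).tolist(),'board top',ray(c,[(240,150),(254,150)],.064).round(3).tolist())
r=pick('wrist','charcoal_block',c,[.515,-.23,.03]);x=fitbox(c,r['mask'],.08,.06,.016,.038,(.515,-.23,1.5708))
to(x[0],x[1],.026,90)
E
```

```text
[[0.4816, -0.1856, 0.038], [0.5389, -0.1877, 0.038], [0.5401, -0.2702, 0.038], [0.4805, -0.2677, 0.038]] [ 0.51029324 -0.22777568  0.038     ]
inner front/right wall at floor [[0.449, -0.2, 0.016], [0.515, -0.3, 0.016]] board top [[0.438, -0.17, 0.064], [0.451, -0.17, 0.064]]
fit [ 0.5088 -0.2302] deg 88.4 iou 0.96
to (np.float64(0.5088488919404617), np.float64(-0.23018368185745014), 0.026) units [-0.316 -0.028  2.756] yaw 0.0 now [ 0.5107 -0.2113  0.1914] 90.01 grip 0.992 0.0
```

Request:
{"op": "arm_command", "data": {"rows": [[[78, -0.31, 0, 0.8, 0.15], [78, -0.31, 0, 1.6, 0.15], [78, -0.31, 0, 2.3, 0.15], [78, -0.31, 0, 2.7, 0.15], [78, -0.31, 0, 2.86, 0.15], [78, -0.31, 0, 2.86, 0.15], [78, -0.31, 0, 2.86, 0.15]]]}}

```text
t: 27.22
eef_pos: [0.5119, -0.2311, 0.021]
tcp_rot: [[0.027, 1.0, 0.002], [1.0, -0.027, -0.001], [-0.001, 0.002, -1.0]]
force: [-0.3, -0.9, 0.0]
grip_width: 0.912
grasp_force: 0.0
```

Request:
{"op": "arm_command", "data": {"rows": [[[50, 0, 0, 0, 0], [50, 0, 0, 0, 0], [50, 0, 0, 0, 0], [50, 0, 0, 0, 0], [50, 0, 0, 0, 0], [50, 0, 0, 0, 0]]], "grip_force": 25}}

```text
t: 27.98
eef_pos: [0.5116, -0.2312, 0.0211]
tcp_rot: [[0.027, 1.0, 0.002], [1.0, -0.027, -0.001], [-0.001, 0.002, -1.0]]
force: [-1.2, 0.9, 6.4]
grip_width: 0.7
grasp_force: 27.5
```

Request:
{"op": "arm_command", "data": {"rows": [[[50, 0, 0, -0.5, 0], [50, 0, 0, -1.2, 0], [50, 0, 0, -2, 0], [50, 0, 0, -2.5, 0], [50, 0, 0, -2.5, 0]]]}}

```text
t: 28.6
eef_pos: [0.5127, -0.2319, 0.1729]
tcp_rot: [[0.027, 1.0, 0.005], [1.0, -0.027, -0.003], [-0.003, 0.006, -1.0]]
force: [-0.7, -0.1, -0.4]
grip_width: 0.697
grasp_force: 27.8
```

```bash
python3 - <<'E'
from rect import *
s=env.state();c=cam('wrist')
p=s['eef_pos'];e=proj(c,[p])[0];r=pick('wrist','charcoal_block',c,[p]);print(r['box'],r['confidence'])
for b in (-.01,0): print(b); fitbox(c,r['mask'],.08,.06,p[2]+b,p[2]+b+.022,(p[0],p[1],1.5708))
to(.643,.07,.15,80.5)
E
```

```text
[258.0, 179.9, 115.2, 147.9] 0.64
-0.01
fit [ 0.5127 -0.2325] deg 87.8 iou 0.953
0
fit [ 0.5114 -0.2298] deg 88.5 iou 0.852
to (0.643, 0.07, 0.15) units [5.068 2.074 0.327] yaw 0.8 now [ 0.5104 -0.2306  0.1696] 88.45 grip 0.692 27.8
```

Request:
{"op": "arm_command", "data": {"rows": [[[50, 0.8, 0.3, 0, 0], [50, 1.6, 0.65, 0, 0.2], [50, 2.4, 1, 0, 0.4], [50, 3.2, 1.3, 0, 0.6], [50, 4, 1.65, 0, 0.8], [50, 4.7, 1.95, 0, 0.8], [50, 5.07, 2.07, 0, 0.8], [50, 5.07, 2.07, 0.8, 0.8], [50, 5.07, 2.07, 1, 0.8], [50, 5.07, 2.07, 1, 0.8]]]}}

```text
t: 29.95
eef_pos: [0.6417, 0.0689, 0.1085]
tcp_rot: [[0.167, 0.986, -0.005], [0.986, -0.167, -0.001], [-0.001, -0.004, -1.0]]
force: [0.6, -0.4, -0.5]
grip_width: 0.695
grasp_force: 27.7
```

```bash
python3 - <<'E'
from h import *
c=cam('wrist');save(c,'w7.png')
k=np.array([[1,1],[1,-1],[-1,-1],[-1,1]])*[.084,.046]
a=np.radians(-9.5);R=np.array([[np.cos(a),-np.sin(a)],[np.sin(a),np.cos(a)]])
print(proj(c,np.c_[k@R.T+[.643,.07],[.02]*4]).round(0).tolist())
to(.643,.07,.0255,80.5)
E
```

```text
[[417.0, 148.0], [406.0, 248.0], [226.0, 248.0], [216.0, 148.0]]
to (0.643, 0.07, 0.0255) units [ 0.017 -0.002  1.41 ] yaw -0.01 now [0.6431 0.069  0.1101] 80.4 grip 0.697 27.7
```

View pics/w7.png

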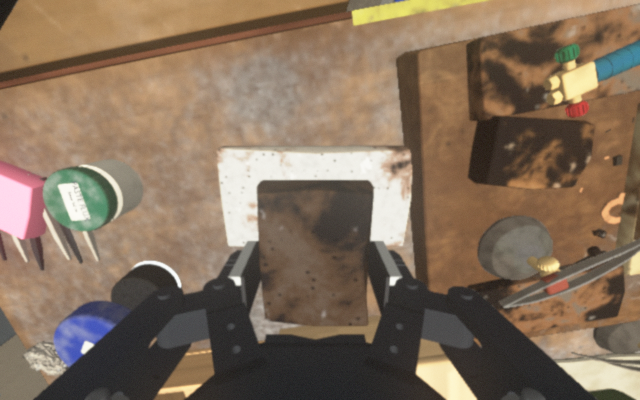

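The tile's far corners are at (219,148) and (410,150), against predictions of (216,148) and (417,148). The block is square to it, so I'll lower with a small shift of about -1.5 mm.

Request:
{"op": "arm_command", "data": {"rows": [[[50, 0.02, -0.03, 0.6, 0], [50, 0.02, -0.03, 1.1, 0], [50, 0.02, -0.03, 1.3, 0], [50, 0.02, -0.03, 1.37, 0], [50, 0.02, -0.03, 1.4, 0], [50, 0.02, -0.03, 1.4, 0], [78, 0.02, -0.03, 1.4, 0], [78, 0.02, -0.03, 1.4, 0], [78, 0.02, -0.03, 1.4, 0], [78, 0.02, -0.03, 1.4, 0]]]}}

```text
t: 31.25
eef_pos: [0.6418, 0.0713, 0.0263]
tcp_rot: [[0.166, 0.986, 0.0], [0.986, -0.166, 0.0], [0.0, 0.0, -1.0]]
force: [-0.9, -0.2, 0.2]
grip_width: 0.915
grasp_force: 0.0
```

Request:
{"op": "arm_command", "data": {"rows": [[[78, 0, 0, -0.4, 0], [78, 0, 0, -1.2, 0], [85, 0, 0, -2.2, 0], [85, 0, 0, -3, 0], [85, -0.5, 0, -3, 0], [85, -0.5, 0, -3, 0]]]}}

```text
t: 32.0
eef_pos: [0.6367, 0.0403, 0.2073]
tcp_rot: [[0.168, 0.986, 0.001], [0.986, -0.168, -0.001], [-0.0, 0.001, -1.0]]
force: [-0.3, -0.2, 0.1]
grip_width: 0.996
grasp_force: 0.0
```

```bash
python3 - <<'E'
from rect import *
c=cam('wrist');save(c,'w8.png')
r=pick('wrist','charcoal_block',c,[.642,.07,.03]);print(r['box'],r['confidence']);x=fitbox(c,r['mask'],.08,.06,.02,.042,(.642,.07,1.4))
r=pick('wrist','tile',c,[.642,.07,.02]);print(r['box'],r['confidence']);fitbox(c,r['mask'],.168,.092,.0,.02,(.64,.067,-.17))
to(.40,-.19,.25,90)
E
```

```text
[286.3, 114.6, 56.6, 73.4] 0.58
fit [0.6433 0.0728] deg 80.2 iou 0.95Traceback (most recent call last):
  File "<stdin>", line 4, in <module>
  File "rect.py", line 19, in pick
    return min(r,key=lambda r:np.hypot(r['box'][0]+r['box'][2]/2-e[0],r['box'][1]+r['box'][3]/2-e[1]))
ValueError: min() iterable argument is empty
```

View pics/w8.png

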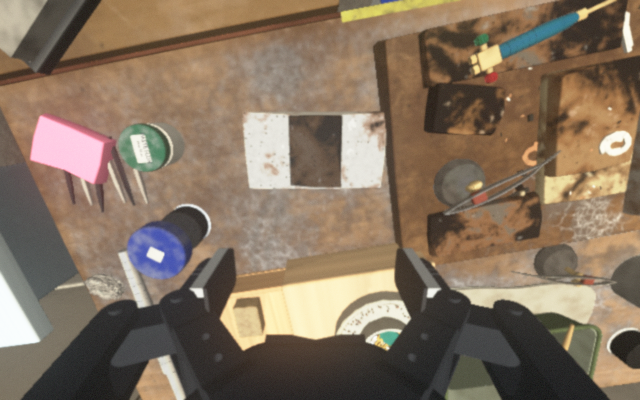

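The block is centred and square on the tile: columns 289–342 against the tile's 244–385, rows 115–187 against 113–188. Now I'll shut the drawer.

Request:
{"op": "arm_command", "data": {"rows": [[[60, -0.7, -0.5, 0, 0], [30, -1.4, -1, 0, -0.3], [0, -2.1, -1.5, 0, -0.6], [0, -2.8, -2, 0, -0.96], [0, -3.5, -2.5, 0, -0.96], [0, -4, -3, 0, -0.96], [0, -4.07, -3.06, 0, -0.96], [0, -4.07, -3.06, 0, -0.96], [0, -4.07, -3.06, 0, -0.96]]], "grip_force": 20}}

```text
t: 33.28
eef_pos: [0.4164, -0.1681, 0.2061]
tcp_rot: [[-0.002, 1.0, 0.001], [1.0, 0.002, 0.0], [0.0, 0.001, -1.0]]
force: [0.3, 0.0, -0.1]
grip_width: -0.001
grasp_force: 0.0
```

```bash
python3 - <<'E'
from h import *
c=cam('wrist');save(c,'w9.png')
to(.415,-.17,.045,90)
print(proj(c,[[.4385,-.17,.064],[.4505,-.17,.064],[.582,-.17,.076],[.415,-.17,.045],[.43,-.17,.045]]).round(0).tolist())
E
```

```text
to (0.415, -0.17, 0.045) units [-0.033 -0.025  2.686] yaw 0.01 now [ 0.4164 -0.1681  0.2061] 90.14 grip -0.001 0.0
[[335.0, 188.0], [346.0, 188.0], [474.0, 192.0], [313.0, 184.0], [326.0, 184.0]]
```

View pics/w9.png

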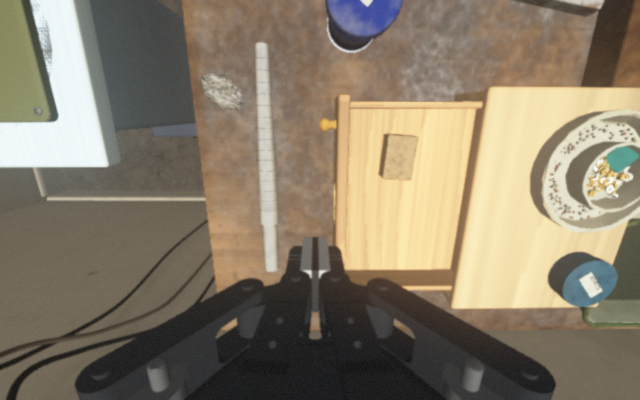

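The board's outer face is at columns 337–349, the brick is at (400,158) flat inside, and the shut fingers at (316,255) are in front of the board.

Request:
{"op": "arm_command", "data": {"rows": [[[0, 0, -0.06, 0.8, 0], [0, 0, -0.06, 1.6, 0], [0, 0, -0.06, 2.4, 0], [0, 0, -0.06, 2.68, 0], [0, 0, 0.2, 2.68, 0], [0, 0, 0.5, 2.68, 0], [0, 0, 0.8, 2.68, 0], [0, 0, 1.1, 2.68, 0], [0, 0, 1.4, 2.68, 0], [0, 0, 1.4, 2.68, 0]]]}}

```text
t: 34.58
eef_pos: [0.5032, -0.1697, 0.0463]
tcp_rot: [[-0.002, 1.0, 0.005], [1.0, 0.002, -0.002], [-0.002, 0.005, -1.0]]
force: [0.5, -0.6, 0.9]
grip_width: 0.001
grasp_force: 0.0
```

Request:
{"op": "arm_command", "data": {"rows": [[[0, 0, 0.2, 0, 0], [0, 0, 0.4, 0, 0], [0, 0, 0.6, 0, 0], [0, 0, 0.75, 0, 0], [0, 0, 0.85, 0, 0], [0, 0, 0.85, 0, 0]]]}}

```text
t: 35.33
eef_pos: [0.5516, -0.1689, 0.0455]
tcp_rot: [[-0.001, 1.0, 0.002], [1.0, 0.001, -0.001], [-0.001, 0.002, -1.0]]
force: [-0.1, -0.1, -0.0]
grip_width: -0.001
grasp_force: 0.0
```

Request:
{"op": "arm_command", "data": {"rows": [[[0, 0, 0.05, 0, 0], [0, 0, 0.1, 0, 0], [0, 0, 0.15, 0, 0], [0, 0, 0.15, 0, 0], [0, 0, 0.15, 0, 0]]]}}

```text
t: 35.95
eef_pos: [0.5527, -0.1685, 0.0453]
tcp_rot: [[-0.002, 1.0, -0.012], [1.0, 0.002, 0.001], [0.001, -0.012, -1.0]]
force: [-14.0, -2.6, 11.8]
grip_width: 0.0
grasp_force: 7.1
```

```bash
python3 - <<'E'
from h import *
print(env.state()['force'])
c=cam('top');save(c,'t2.png',(300,80,140,140),4)
E
```

```text
[-13.97227954  -2.5827259   11.82831053]
```

View pics/t2.png

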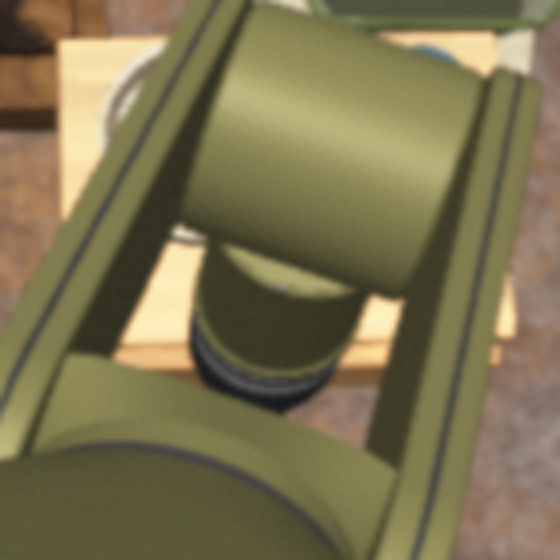

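Contact force rose to 14 N at the stop, and the arm hides most of the front, so I'll check the drawer after backing off.

Request:
{"op": "arm_command", "data": {"rows": [[[0, 0, -0.6, 0, 0], [0, 0, -1.2, 0, 0], [0, 0, -1.2, -0.9, 0], [0, 0, -1.2, -1.9, 0], [0, 0, -1.2, -2.9, 0], [40, 0, -1.2, -3.3, 0], [85, 0, -1.2, -3.3, 0], [85, 0, -1.2, -3.3, 0]]]}}

```text
t: 37.0
eef_pos: [0.4864, -0.1683, 0.2423]
tcp_rot: [[-0.001, 1.0, -0.002], [1.0, 0.001, 0.001], [0.001, -0.002, -1.0]]
force: [0.3, 0.1, -1.4]
grip_width: 0.639
grasp_force: 0.0
```

```bash
python3 - <<'E'
from cyl import *
c=cam('wrist');save(c,'w10.png')
EXP.update(blue_jar=(.457,0),flux_pot=(.457,.11))
for q in PR:cyl(c,'wrist',q)
to(.457,.109,.2,180)
print(proj(c,[[.582,-.17,.076],[.570,-.17,.064],[.582,-.1,.076],[.570,-.1,.064]]).round(0).tolist())
E
```

```text
flux_pot none
blue_jar 0.93 fit [0.4569 0.0037] iou 0.97
to (0.457, 0.109, 0.2) units [ 4.618 -0.481  0.701] yaw -8.99 now [ 0.4862 -0.1681  0.2416] 90.05 grip 0.885 0.0
[[397.0, 183.0], [385.0, 180.0], [403.0, 120.0], [389.0, 120.0]]
```

View pics/w10.png

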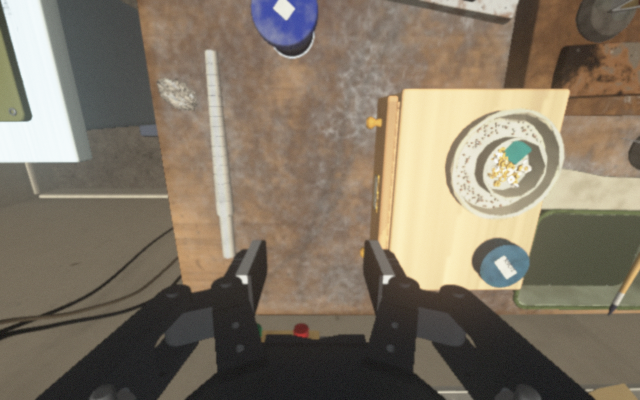

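The board's top at columns 388–398 is flush against the unit's front edge at about 398, so the drawer is shut. Next I fetch the pot.

Request:
{"op": "arm_command", "data": {"rows": [[[85, 0.5, -0.05, 0, -1], [85, 1, -0.1, 0, -2], [85, 1.5, -0.15, 0, -3], [85, 2, -0.2, 0, -4], [85, 2.5, -0.25, 0, -5], [85, 3.1, -0.3, 0, -6], [85, 3.8, -0.4, 0, -7], [85, 4.4, -0.48, 0.4, -8], [85, 4.62, -0.48, 0.7, -9], [85, 4.62, -0.48, 0.7, -9]]]}}

```text
t: 38.4
eef_pos: [0.4563, 0.1092, 0.1992]
tcp_rot: [[-1.0, -0.001, -0.006], [-0.001, 1.0, -0.001], [0.006, -0.001, -1.0]]
force: [-0.2, -1.0, 0.2]
grip_width: 0.995
grasp_force: 0.0
```

```bash
python3 - <<'E'
from cyl import *
c=cam('wrist')
EXP.update(blue_jar=(.457,0),flux_pot=(.457,.11))
for q in PR:p=cyl(c,'wrist',q)
to(.457,.1095,.018,180)
E
```

```text
flux_pot 0.83 fit [0.4572 0.1105] iou 0.912
blue_jar 0.98 fit [0.4573 0.0017] iou 0.936
to (0.457, 0.1095, 0.018) units [0.026 0.025 3.059] yaw -0.01 now [0.4585 0.1081 0.2015] 179.89 grip 0.995 0.0
```

Request:
{"op": "arm_command", "data": {"rows": [[[85, 0.01, 0.03, 0.9, 0], [85, 0.01, 0.03, 1.8, 0], [85, 0.01, 0.03, 2.5, 0], [85, 0.01, 0.03, 2.9, 0], [85, 0.01, 0.03, 3.04, 0], [45, 0.01, 0.03, 3.04, 0], [45, 0.01, 0.03, 3.04, 0], [45, 0.01, 0.03, 3.04, 0], [45, 0.01, 0.03, 3.04, 0], [45, 0.01, 0.03, 3.04, 0]]], "grip_force": 30}}

```text
t: 39.8
eef_pos: [0.4589, 0.1102, 0.0205]
tcp_rot: [[-1.0, -0.001, 0.003], [-0.001, 1.0, -0.0], [-0.003, -0.0, -1.0]]
force: [-0.2, -3.7, 7.0]
grip_width: 0.592
grasp_force: 31.3
```

Request:
{"op": "arm_command", "data": {"rows": [[[45, 0, 0, 0, 0], [45, 0, 0, -1, 0], [45, 0, 0, -2, 0], [45, 0, 0, -2.2, 0], [45, 0, 0, -2.2, 0]]]}}

```text
t: 40.42
eef_pos: [0.4579, 0.1106, 0.152]
tcp_rot: [[-1.0, -0.001, 0.003], [-0.001, 1.0, 0.001], [-0.003, 0.001, -1.0]]
force: [0.3, -0.6, -1.6]
grip_width: 0.585
grasp_force: 32.8
```

```bash
python3 - <<'E'
from h import *
to(.421,-.2495,.018,180)
E
```

```text
to (0.421, -0.2495, 0.018) units [ 0.626 -6.001  2.228] yaw 0.01 now [0.4579 0.1106 0.152 ] -179.94 grip 0.585 32.8
```

Request:
{"op": "arm_command", "data": {"rows": [[[45, 0.1, -1, 0, 0], [45, 0.2, -2, 0, 0], [45, 0.3, -3, 0, 0], [45, 0.4, -4, 0, 0], [45, 0.5, -5, 0, 0], [45, 0.6, -5.8, 0, 0], [45, 0.6, -6.01, 0, 0], [45, 0.6, -6.01, 0.6, 0], [45, 0.6, -6.01, 1.2, 0], [45, 0.6, -6.01, 1.2, 0]]]}}

```text
t: 41.68
eef_pos: [0.4186, -0.2471, 0.0755]
tcp_rot: [[-1.0, -0.001, -0.008], [-0.001, 1.0, 0.006], [0.008, 0.006, -1.0]]
force: [0.0, 1.4, -1.5]
grip_width: 0.594
grasp_force: 32.8
```

```bash
python3 - <<'E'
from cyl import *
s=env.state();c=cam('wrist');z=s['eef_pos'][2]-.02
EXP.update(flux_pot=s['eef_pos'][:2])
cyl(c,'wrist','flux_pot',z)
to(.422,-.25,.02,180)
E
```

```text
flux_pot 0.96 fit [ 0.4166 -0.2476] iou 0.936
to (0.422, -0.25, 0.02) units [-0.012 -0.015  0.974] yaw 0.01 now [ 0.4214 -0.2492  0.0784] -179.91 grip 0.589 32.8
```

Request:
{"op": "arm_command", "data": {"rows": [[[45, -0.02, -0.01, 0.4, 0], [45, -0.02, -0.01, 0.8, 0], [45, -0.02, -0.01, 0.97, 0], [45, -0.02, -0.01, 1, 0], [45, -0.02, -0.01, 1, 0], [45, -0.02, -0.01, 1, 0], [85, -0.02, -0.01, 1, 0], [85, -0.02, -0.01, 1, 0], [85, -0.02, -0.01, 1, 0], [85, -0.02, -0.01, 1, 0]]]}}

```text
t: 43.02
eef_pos: [0.4232, -0.251, 0.019]
tcp_rot: [[-1.0, -0.001, 0.0], [-0.001, 1.0, -0.0], [-0.0, -0.0, -1.0]]
force: [0.5, 0.4, -1.2]
grip_width: 0.995
grasp_force: 0.0
```

Request:
{"op": "arm_command", "data": {"rows": [[[85, 0, 0, -0.4, 0], [85, 0, 0, -1.2, 0], [85, 0, 0, -2.2, 0], [85, 0, 0, -2.8, 0], [85, 0, 0, -2.8, 0], [85, 0, 0, -2.8, 0]]]}}

```text
t: 43.78
eef_pos: [0.4224, -0.2504, 0.1863]
tcp_rot: [[-1.0, -0.001, -0.001], [-0.001, 1.0, 0.001], [0.001, 0.001, -1.0]]
force: [-0.5, 0.4, -0.1]
grip_width: 0.994
grasp_force: 0.0
```

```bash
python3 - <<'E'
from cyl import *
c=cam('wrist');cyl(c,'wrist','flux_pot')
to(.457,.0018,.19,180)
E
```

```text
flux_pot 0.84 fit [ 0.4215 -0.2514] iou 0.951
to (0.457, 0.0018, 0.19) units [-0.587  4.198 -0.07 ] yaw 0.01 now [ 0.422  -0.2501  0.1854] -179.95 grip 0.997 0.0
```

Pot back within about 2 mm of its old spot. Now the jar.

Request:
{"op": "arm_command", "data": {"rows": [[[85, -0.1, 1, 0, 0], [85, -0.3, 2, 0, 0], [85, -0.5, 3, 0, 0], [85, -0.58, 4, 0, 0], [85, -0.58, 4.2, 0, 0], [85, -0.58, 4.2, 0.4, 0], [85, -0.58, 4.2, 0.4, 0], [85, -0.58, 4.2, 0.4, 0]]]}}

```text
t: 44.88
eef_pos: [0.4575, 0.0004, 0.1628]
tcp_rot: [[-1.0, 0.0, -0.001], [0.0, 1.0, -0.0], [0.001, -0.0, -1.0]]
force: [1.3, 0.7, -0.6]
grip_width: 0.995
grasp_force: 0.0
```

```bash
python3 - <<'E'
from cyl import *
EXP.update(blue_jar=(.457,.002))
c=cam('wrist');p=cyl(c,'wrist','blue_jar')
to(p[0],p[1],.0565,180)
E
```

```text
blue_jar 0.94 fit [4.569e-01 4.000e-04] iou 0.946
to (np.float64(0.45694770079226465), np.float64(0.0004469696085870416), 0.0565) units [2.100e-02 1.000e-03 1.782e+00] yaw -0.0 now [4.581e-01 4.000e-04 1.635e-01] 179.98 grip 0.995 0.0
```

Request:
{"op": "arm_command", "data": {"rows": [[[85, 0.01, 0, 0.8, 0], [85, 0.01, 0, 1.4, 0], [85, 0.01, 0, 1.75, 0], [85, 0.01, 0, 1.77, 0], [55, 0.01, 0, 1.77, 0], [55, 0.01, 0, 1.77, 0], [55, 0.01, 0, 1.77, 0], [55, 0.01, 0, 1.77, 0], [55, 0.01, 0, 1.77, 0], [55, 0.01, 0, 1.77, 0]]]}}

```text
t: 46.22
eef_pos: [0.4584, 0.0008, 0.0583]
tcp_rot: [[-1.0, -0.001, 0.003], [-0.001, 1.0, -0.001], [-0.003, -0.001, -1.0]]
force: [-1.4, -0.5, 6.6]
grip_width: 0.726
grasp_force: 32.7
```

```bash
python3 - <<'E'
from h import *
to(.4292,-.1347,.056,180)
E
```

```text
to (0.4292, -0.1347, 0.056) units [ 0.489 -2.258  0.039] yaw 0.01 now [0.4584 0.0008 0.0583] -179.93 grip 0.726 32.7
```

Request:
{"op": "arm_command", "data": {"rows": [[[55, 0, 0, -0.4, 0], [55, 0, 0, -0.8, 0], [55, 0.2, -0.7, -0.8, 0], [55, 0.4, -1.4, -0.8, 0], [55, 0.47, -2.1, -0.8, 0], [55, 0.47, -2.26, -0.8, 0], [55, 0.47, -2.26, -0.5, 0], [55, 0.47, -2.26, -0.2, 0], [55, 0.47, -2.26, -0.05, 0], [55, 0.47, -2.26, 0, 0]]]}}

```text
t: 47.48
eef_pos: [0.4288, -0.1337, 0.0582]
tcp_rot: [[-1.0, -0.001, -0.001], [-0.001, 1.0, 0.001], [0.001, 0.001, -1.0]]
force: [-9.2, 4.6, 40.3]
grip_width: 0.721
grasp_force: 37.6
```

Request:
{"op": "arm_command", "data": {"rows": [[[55, 0, 0, 0, 0], [55, 0, 0, 0, 0], [85, 0, 0, 0, 0], [85, 0, 0, 0, 0], [85, 0, 0, 0, 0], [85, 0, 0, -0.4, 0], [85, 0, 0, -1.2, 0], [85, 0, 0, -2.2, 0], [85, 0, 0, -3, 0], [85, 0, 0, -3, 0]]]}}

```text
t: 48.72
eef_pos: [0.4319, -0.1356, 0.2409]
tcp_rot: [[-1.0, -0.001, 0.009], [-0.001, 1.0, -0.004], [-0.009, -0.004, -1.0]]
force: [-0.2, 0.1, -1.2]
grip_width: 0.995
grasp_force: 0.0
```

```bash
python3 - <<'E'
from cyl import *
env.state();c=cam('wrist');c=cam('wrist');save(c,'w11.png')
for q in PR:cyl(c,'wrist',q)
E
```

```text
flux_pot 0.74 fit [ 0.4219 -0.2504] iou 0.941
blue_jar 0.68 fit [ 0.4278 -0.1335] iou 0.933
```

View pics/w11.png

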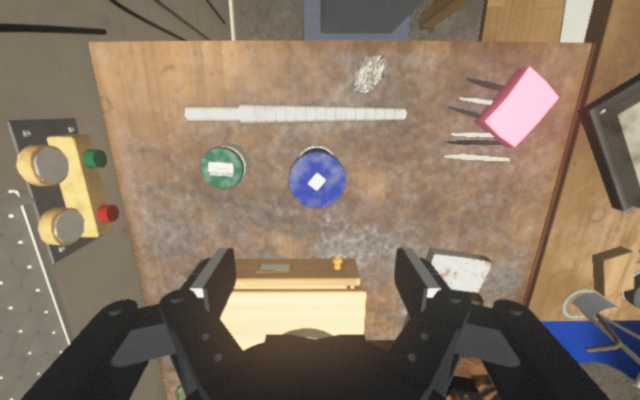

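The pot (222,168) and jar (317,179) are upright on their old spots, and the drawer front is at row 278. I'll do a numeric check of the front, then hand in.

```bash
python3 - <<'E'
from h import *
c=cam('wrist')
print(ray(c,(290,278),.064).round(4),ray(c,(290,291),.076).round(4))
print(proj(c,[[.565,-.16,.064],[.571,-.16,.064],[.582,-.16,.076]]).round(0).tolist())
col=c['color'][262:300,290].astype(int).sum(1);print(col.tolist())
E
```

```text
[[ 0.5598 -0.1659  0.064 ]] [[ 0.5711 -0.1652  0.076 ]]
[[295.0, 281.0], [295.0, 285.0], [294.0, 298.0]]
[382, 344, 329, 325, 322, 311, 306, 299, 298, 310, 304, 317, 323, 335, 330, 334, 332, 339, 333, 344, 428, 525, 591, 618, 623, 622, 621, 625, 645, 647, 602, 489, 411, 463, 576, 648, 679, 692]
```

```bash
python3 -c "
from plant import env
print(env.close_job())"
```

```text
the job is handed in; nothing more can be done
None
```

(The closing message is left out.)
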